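# Pack the driver drawer so that it shuts

## Task

Put the loose screwdriver back into the empty clips of the open tool drawer, handle to the back like the others, pressed fully home. One of the three drivers already in the drawer is not fully home either and would catch on the cabinet: find it by feel, press it down flush with the others, then push the drawer fully shut. Do not force the drawer, and leave the tape measure and the roll of black tape where they are.

Things in the scene. Friction and masses are not known exactly. Their poses are not given: they have to be found in the camera images.
- drawer_unit: Low grey steel bench-top drawer unit, 272 mm wide, 64 mm high, 77 with the notebook on it, fixed on the bench, its one drawer open towards the robot. Origin: bench level, mid-width, 100 mm behind the cabinet's front face; x to the back, y left, z up. Whatever is in the drawer must pass under the lower edge of the cabinet's top, 53 mm above the bench.
- tool_drawer (a joint): How far the drawer is pushed in (m): 0 = open as found, 0.178 = fully shut. It slides along the unit's x with about 2.5 N of friction and stays where left. A driver standing proud catches on the cabinet within the first 35 mm and stops it dead.
- drawer_pull (a point): Middle of the front edge of the aluminium pull lip along the top of the drawer front (lip 268 mm wide, 43 to 55 mm above the bench; point 49 mm above it). Push here along this point's x axis to shut. Inside, the drawer is 244 mm wide and 170 mm long, its floor 13 mm and its rim (side and back walls) 51 mm above the bench.
- clip_1 (a point): Clip 1 from the left (+y) seen from the robot; holds a driver at the start, home or riding up (which one rides up is not reported). Same kind of point and axes as clip_2. Clips are 56 mm apart.
- clip_2 (a point): EMPTY clip, second from the left: the loose driver's place. The point is where driver_grip comes when the driver is home: on the handle's axis, 34 mm above the bench, 14 mm under the handle's top. x = the way the drawer closes (where the butt points), z up. 26 mm before and behind it begin sprung jaws and black rails with 28 mm notches (51 mm high); fingers fit between.
- clip_3 (a point): Clip 3 from the left (+y) seen from the robot; holds a driver at the start, home or riding up (which one rides up is not reported). Same kind of point and axes as clip_2. The jaws close to 21 mm: a driver laid in carelessly rides on them, its handle top at 61 mm above the bench, over the rim, instead of 48 mm.
- clip_4 (a point): Clip 4 from the left (+y) seen from the robot; holds a driver at the start, home or riding up (which one rides up is not reported). Same kind of point and axes as clip_2. A riding driver needs a straight push of 9 to 15 N down on the middle of its handle until it drops past the jaws onto the rails; then they grip it.
- driver: The loose screwdriver on the bench, left of the drawer: dark green handle 88 mm long, square with rounded corners, 28 mm at its thickest, 24 at the ends; 6 mm steel blade; 155 mm over all, 140 g, like the three in the drawer. Origin: middle of its length, on the underside; y points along it to the butt of the handle (handle from y = -10 to +77 mm), z up.
- driver_grip (a point): Point on the axis of the loose driver's handle, 35 mm from its origin towards the butt, 14 mm above its underside: the place to grip it (28 mm wide there). Axes as driver. When the driver is home this point is at clip_2, its y along the clip's x.
- tape_measure: Tape measure, 66 x 73 x 32 mm, on the bench beyond the loose driver; a bystander. Origin: centre of its underside.
- tape_roll: Roll of black electrical tape, 62 mm across, 19 mm high, lying on the bench; a bystander. Origin: centre of its underside.
Not all that is in view belongs to the job. What is shaped like the driver but red or yellow is not meant.

How it is judged:
By the outcome, as a careful person would: the job done as asked, in the order asked, and still so for the second after the job is handed in, with the robot touching nothing.
It also fails if it takes over 69 s, if anything falls off the work surface, if the arm or the gripper's body presses on something with over 40 N, if the wrist force passes 120 N, or if a joint passes its speed limit or range.

## Robot

A 6-joint arm with a two-finger parallel gripper is mounted at the origin on a cart in front of the work surface, level with it; the furniture and walls round the work are solid. World frame = base frame: x ahead of the robot, y to its left, z up, the work surface at z = 0. Lengths are in mm, angles in rad, forces in N, time in s.
With the tool pointing down it reaches from about 400 to 925 mm from the base axis. Payload 12.5 kg.
Tool frame: the origin (TCP) lies midway between the tips of the shut fingers; the grasp point (between the pads) lies 19 mm behind it; z points along the fingers, y is the line along which they close (so a half turn about z gives the same grasp; the last joint's range is limited). The gripper opens to 95 mm and grips with 3 to 60 N. Pads are 20 mm wide; open, the fingers measure 119 mm over their backs; the gripper's body (75 mm by 180 mm) begins 59 mm behind the grasp point.
Start: joints at [-1.434, 0.491, 1.559, -0, 1.092, -0.106], TCP at [150.286, -606.683, 187.561] pointing down, gripper open.
Joint ranges: [-3.1, 3.1], [-0.84, 2.19], [0.05, 2.79], [-1.13, 4.28], [0.06, 2.93], [-2.69, 2.69]. Speed limits (rad/s): [2.22, 2.22, 2.79, 3.14, 3.14, 3.14].

## Interface

Orientations are given as [roll, pitch, yaw] about the fixed x, y, z axes, in that order (R = Rz(yaw) Ry(pitch) Rx(roll)).
In Python, from cell import * gives the robot as it stands.
- The arm moves only by the tool servo_tool, never from a script. Its argument "moves" is one flat list of numbers, 5 for each row, row after row: the shift along the world's x, y, z as a fraction of full scale, then the turn about the world's z as a fraction of full scale, then the opening, from 0 (shut) to 1 (fully open). A call has 1 to 12 rows; each row is the pose to reach, as a shift and turn from the pose commanded when the call began, turning the shorter way round; what a row does not reach only later rows make up. Full scale, the value 1, is 400 mm for a shift and 180 degrees for a turn. A row lasts 1/12 s, in which the tool goes at most 41.7 mm and 7.16 degrees, less where a joint would pass 70% of its speed; a pose out of reach is approached as far as the arm can. A call with a number of a shift or a turn outside -1 to 1 is refused whole. A call with a gripper value outside its range is refused whole. The fingers move at their own pace and stop on an object; the grip force is fixed at half the most. Time passes only in rows, so rows that repeat a pose let the fingers close. It gives the time, the measured TCP pose, the force, the opening and the grip force at its end, in the units of the state.
- state(): the state, without advancing time (a new reading comes with each control period).
- read_camera(name): name is "scene" or "top" or "wrist"; returns (picture, depth): 420x560x3 uint8, blue, green, red; 420x560 float32, mm along the optical axis (not along the pixel's ray), 0 where there is no reading.
- get_calibration(name): a dict with "K" (3x3 intrinsics, pixels), "R" (3x3) and "t" (3): a world point X has camera coordinates R X + t. Camera axes: x right, y down, z forward; pixel columns grow to the right and rows downward; lengths in mm; the calibration is good to about 2 mm. A picture is of the moment at which its call begins: read the wrist's pose just before it. get_calibration takes no time and is no camera call; for the wrist camera it gives the pose at the moment of the call.
- job_done(): hands the job in; it is judged then, once.
The state is a dict: "t": time; "joints": joint angles; "qvel": joint speeds; "tau": joint torques, N m; "eef_pos": TCP position; "tcp_rot": TCP orientation; "ft_force": force on the tool from outside, world axes, zero at the start; "moment": the same for the moment, N m; "opening": opening from 0.0 (shut) to 1.0 (fully open); "grip_force": force on a finger pad.
Only numpy, scipy, OpenCV 4.12 (cv2) and the standard library are available. Lean on these libraries where they do the work, as an engineer would, in place of code of your own. Each camera call takes 0.05 s, during which the arm holds its last target. There are 200 camera calls.

## Working session

There is one attempt and no reset: what is moved stays moved. The work goes in short steps, Python scripts to look and compute and a tool call to move; the robot and the scene stay as the last step left them, time stands still between calls to the robot, and variables do not carry over. Pictures are saved under pics/ and viewed, at most 10 in all, crops included, and the job is handed in when it is done.

Besides the shell and the picture viewer there is one more tool, called after "Call:" as a command line: name --argument value ..., lists and objects as JSON in quotes. servo_tool: Moves the arm, as the interface text tells. Its arguments: {"type":"object","properties":{"moves":{"type":"array"}},"required":["moves"]}

```bash
mkdir -p pics; ls; python3 - <<'E'
from cell import *
import cv2,numpy as np
s=state();print(s)
for n in("scene","top"):
    p,d=read_camera(n);cv2.imwrite(f"pics/{n}0.png",p);np.save(f"pics/{n}0.npy",d)
    c=get_calibration(n);print(n,c["K"].tolist(),c["R"].tolist(),c["t"].tolist())
E
```

```text
pics
{'t': 0.0, 'joints': array([-1.43360682e+00,  4.91570712e-01,  1.55948264e+00, -1.24941397e-05,
        1.09172226e+00, -1.05612832e-01]), 'qvel': array([-0.00211316,  0.00107171,  0.00068344, -0.00027891, -0.00016857,
       -0.00095406]), 'tau': array([ 2.32234117e-03, -6.12631559e+01, -2.58184379e+01,  6.94011035e-02,
        4.81892203e-02, -6.11601854e-05]), 'eef_pos': array([ 150.2347857 , -606.36733989,  186.94342012]), 'tcp_rot': array([-3.14041512e+00, -1.13683934e-04,  2.42808033e-01]), 'ft_force': array([-0.29388984,  0.4882731 ,  0.14238318]), 'moment': array([0.017973  , 0.0039606 , 0.04401713]), 'grip_force': 0.0, 'opening': 0.9998376712406761}
scene [[514.6703394920804, 0.0, 286.6682801614447], [0.0, 514.6703394920804, 210.53917610863758], [0.0, 0.0, 1.0]] [[-0.8525917925588409, -0.5225109717505079, -0.00833784514382996], [-0.22106075920191814, 0.3750748766565185, -0.9002505082709861], [0.47351808413446483, -0.7657030242211647, -0.4352924335388664]] [560.725800710081, 153.60320895546076, 1137.4011370119285]
top [[462.1068905113319, 0.0, 282.3961607301468], [0.0, 462.1068905113319, 206.94000733674102], [0.0, 0.0, 1.0]] [[-0.014385715285550956, -0.9998672539787302, 0.007650203706856171], [-0.9865281964698007, 0.012946050419135952, -0.1630782552904822], [0.1629575673780312, -0.009893139015424691, -0.9865834769722508]] [114.4302539188346, 608.6743509038098, 1253.8728725263654]
```

View pics/scene0.png

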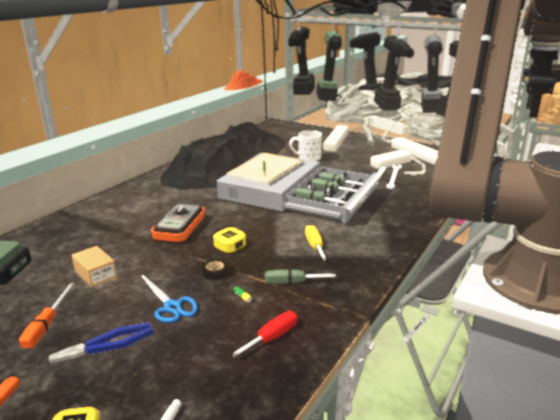

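View pics/top0.png

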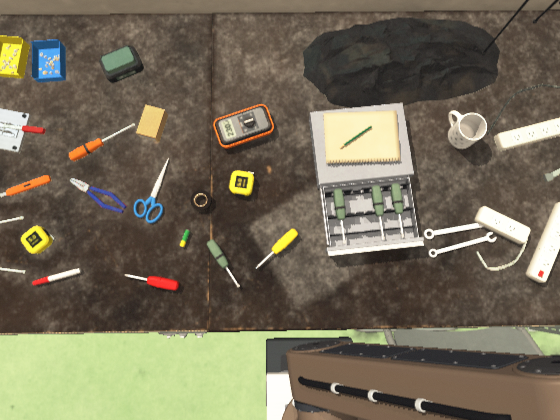

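The scene view shows the loose green driver near (285,277), and the drawer with three drivers near (325,187). In the top view the driver's handle is at (218,251) with its tip at (238,285). The drawer handles are at (339,203), (378,200) and (397,198), and the pull lip is around (375,246). The tape roll is at (201,202) and the tape measure at (242,182).

```bash
cat > h.py <<'E'
import cv2,numpy as np
from cell import *
def green(p):
    h=cv2.cvtColor(p,cv2.COLOR_BGR2HSV)
    return cv2.morphologyEx(cv2.inRange(h,(40,45,35),(85,255,190)),cv2.MORPH_OPEN,np.ones((3,3)))
def cam(c): return -c["R"].T@c["t"]
def dirs(c,uv):
    uv=np.atleast_2d(np.float64(uv));x=np.c_[uv,np.ones(len(uv))]@np.linalg.inv(c["K"]).T
    return x@c["R"]
def plane(c,uv,z):
    d=dirs(c,uv);o=cam(c);return o+d*((z-o[2])/d[:,2])[:,None]
def two(c1,u1,c2,u2):
    o1,o2=cam(c1),cam(c2);a=dirs(c1,u1)[0];b=dirs(c2,u2)[0]
    s=np.linalg.lstsq(np.c_[a,-b],o2-o1,rcond=None)[0];p,q=o1+a*s[0],o2+b*s[1]
    return (p+q)/2,np.linalg.norm(p-q)
def proj(c,X):
    x=c["K"]@(c["R"]@np.float64(X)+c["t"]);return x[:2]/x[2]
def blobs(m,amin):
    for k in cv2.findContours(m,cv2.RETR_EXTERNAL,cv2.CHAIN_APPROX_NONE)[0]:
        if cv2.contourArea(k)>amin:
            M=cv2.moments(k);yield np.array([M["m10"],M["m01"]])/M["m00"],cv2.minAreaRect(k),cv2.contourArea(k),k
E
python3 - <<'E'
from h import *
for n,a in(("top",80),("scene",60)):
    c=get_calibration(n);p=cv2.imread(f"pics/{n}0.png")
    for u,r,A,k in blobs(green(p),a):
        print(n,u.round(1),[np.round(v,1) for v in r],A,plane(c,u,14)[0].round(),plane(c,u,38)[0].round())
t,s=get_calibration("top"),get_calibration("scene")
print(plane(t,[[238,285]],3),plane(t,[[328,253],[423,243]],49),plane(t,[[319,182],[413,176]],64),plane(t,[201,202],10),plane(t,[242,182],16))
w=get_calibration("wrist");print(w, cam(w)-state()["eef_pos"])
E
```

```text
top [213.9 248.1] [array([213.7, 247.7]), array([17.5,  9.7]), np.float64(56.3)] 137.5 [500. 303.  14.] [498. 300.  38.]
top [338.3 197.7] [array([338.5, 197.5]), array([17.,  9.]), np.float64(90.0)] 138.0 [641. -57.  14.] [637. -54.  38.]
top [376.4 194.2] [array([376.5, 194. ]), array([16.,  9.]), np.float64(90.0)] 133.0 [ 650. -169.   14.] [ 645. -164.   38.]
top [395.6 192.1] [array([396. , 191.5]), array([17., 10.]), np.float64(90.0)] 142.0 [ 656. -226.   14.] [ 651. -219.   38.]
top [118.1  59.7] [array([118. ,  59.8]), array([18.9, 30.3]), np.float64(68.2)] 501.5 [1078.  600.   14.] [1066.  592.   38.]
scene [297.  275.4] [array([297. , 275.5]), array([11., 12.]), np.float64(90.0)] 121.0 [461. 278.  14.] [442. 310.  38.]
scene [276.8 276. ] [array([276.5, 276. ]), array([12., 23.]), np.float64(90.0)] 256.0 [498. 303.  14.] [477. 334.  38.]
scene [  7.8 250.2] [array([ 10., 253.]), array([24., 20.]), np.float64(90.0)] 310.5 [1119.  540.   14.] [1075.  562.   38.]
scene [317.7 195.4] [array([317.8, 195.4]), array([10.6,  7.6]), np.float64(15.9)] 60.5 [ 627. -126.   14.] [602. -7
[... 450 characters left out ...]
  -18.77754672   49.        ]
 [ 503.08076365 -285.07505931   49.        ]] [[ 677.61578569    2.10839862   64.        ]
 [ 691.57908916 -264.18701155   64.        ]] [[634.38713811 342.16015542  10.        ]] [[691.03394564 222.52306666  16.        ]]
{'K': array([[296.30675177,   0.        , 276.45622662],
       [  0.        , 296.30675177, 206.79757417],
       [  0.        ,   0.        ,   1.        ]]), 'R': array([[ 2.39457392e-01, -9.70906813e-01,  3.42331291e-04],
       [-9.31363110e-01, -2.29604991e-01,  2.82567346e-01],
       [-2.74267960e-01, -6.79816745e-02, -9.59247402e-01]]), 't': array([-624.8923798 ,  -30.39222242,  391.12022569])} [ 78.36662858  19.32189428 196.948699  ]
```

Call:
servo_tool --moves '[0.1,0.1,0,0,1,0.2,0.2,0,-0.02,1,0.3,0.3,0,-0.05,1,0.5,0.5,0,-0.05,1,0.6,0.6,0,-0.05,1,0.7,0.7,0,-0.05,1,0.8,0.8,0,-0.05,1,0.9,0.9,0,-0.05,1,1,1,0,-0.05,1,1,1,0,-0.05,1,1,1,0,-0.05,1,1,1,0,-0.05,1]'

```text
t: 1.1
eef_pos: [504.9, -251.3, 187.4]
tcp_rot: [-3.141, 0.0, 0.086]
ft_force: [0.5, -1.2, 0.3]
opening: 1.002
grip_force: 0.0
```

Call:
servo_tool --moves '[0,0.1,0,0,0.5,0,0.1,0,0,0.5,0,0.1,0,0,0.5]'

```text
t: 1.35
eef_pos: [504.0, -211.3, 187.4]
tcp_rot: [-3.141, 0.001, 0.089]
ft_force: [0.2, -0.0, 0.9]
opening: 0.845
grip_force: 0.0
```

```bash
python3 - <<'E'
from h import *
s=state();print(s["t"],s["eef_pos"],s["tcp_rot"],s["ft_force"])
p,d=read_camera("wrist");c=get_calibration("wrist");cv2.imwrite("pics/w1.png",p);np.savez("pics/w1.npz",d=d,**c)
for u,r,A,k in blobs(green(p),100): print(u.round(1),[np.round(v,1) for v in r],A,plane(c,u,34)[0].round(1),plane(c,u,48)[0].round(1),d[int(u[1]),int(u[0])])
E
```

```text
1.35 [ 504.04496362 -211.30815944  187.38375215] [-3.14133855e+00  6.06995368e-04  8.90679563e-02] [ 0.24509344 -0.00556175  0.9476354 ]
[243.8 100.9] [array([243.5, 102. ]), array([28., 23.]), np.float64(90.0)] 513.0 [ 601.  -167.9   34. ] [ 600.3 -169.4   48. ] 319.22433
[136.2 102.4] [array([136.6, 102.4]), array([30.9, 23.1]), np.float64(85.2)] 508.0 [589.1 -48.4  34. ] [588.9 -54.6  48. ] 307.4816
[294.7 101.2] [array([295. , 101.5]), array([29., 22.]), np.float64(90.0)] 542.0 [ 605.7 -224.5   34. ] [ 604.8 -223.7   48. ] 318.09744
[294.4  53.2] [array([295.,  53.]), array([52., 24.]), np.float64(90.0)] 965.5 [ 653.7 -219.1   34. ] [ 651.  -218.5   48. ] 304.24005
[240.6  52.7] [array([242.,  53.]), array([52., 24.]), np.float64(90.0)] 976.0 [ 649.3 -161.8   34. ] [ 646.7 -163.5   48. ] 303.97028
[128.   51.5] [array([129.1,  52. ]), array([56.7, 28.7]), np.float64(87.8)] 1021.0 [640.1 -42.   34. ] [637.9 -48.5  48. ] 290.4447
```

View pics/w1.png

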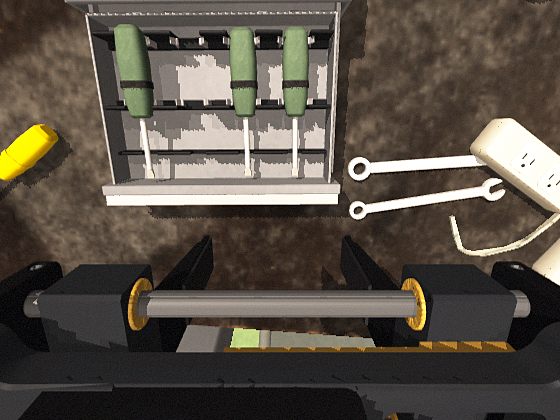

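The wrist view shows clip 1's driver at (130,70), with its handle looking bigger and its depth 13 mm nearer. Clips 3 and 4 are at (242,70) and (295,70). The lip's front edge spans (107..339, 200).

Call:
servo_tool --moves '[-0.02,0.1,0,0,0.75,-0.04,0.2,0,0,0.75,-0.06,0.3,0,0,0.75,-0.08,0.4,0,0,0.75,-0.1,0.5,0,0,0.75,-0.1,0.6,0,0,0.75,-0.1,0.7,0,0,0.75,-0.12,0.8,0,0,0.75,-0.12,0.9,0,0,0.75,-0.12,1,0,0,0.75,-0.12,1,0,0.05,0.75,-0.12,1,0,0.1,0.75]'

```text
t: 2.4
eef_pos: [456.2, 187.8, 187.4]
tcp_rot: [3.141, -0.0, 0.342]
ft_force: [-0.3, -0.7, -0.5]
opening: 0.753
grip_force: 0.0
```

Call:
servo_tool --moves '[0,0.1,0,0.03,0.75,0,0.2,0,0.06,0.75,0,0.2,0,0.06,0.75,0,0.2,0,0.06,0.75]'

```text
t: 2.73
eef_pos: [456.3, 267.2, 187.2]
tcp_rot: [3.141, 0.0, 0.525]
ft_force: [-0.9, 0.9, -0.3]
opening: 0.747
grip_force: 0.0
```

```bash
python3 - <<'E'
from h import *
from types import SimpleNamespace
def handle(p,c,box,z,ref=None):
    m=green(p);x0,y0,x1,y1=box;q=np.zeros_like(m);q[y0:y1,x0:x1]=m[y0:y1,x0:x1]
    v,u=np.nonzero(q);X=plane(c,np.c_[u,v],z)[:,:2]
    mu=X.mean(0);e=np.linalg.eigh(np.cov((X-mu).T))[1][:,1];e*=np.sign(e[0])
    a=(X-mu)@e;b=(X-mu)@[-e[1],e[0]]
    la,lb=np.percentile(a,[0.5,99.5]),np.percentile(b,[0.5,99.5])
    ctr=mu+e*la.mean()+np.array([-e[1],e[0]])*lb.mean()
    return ctr.round(1),np.arctan2(e[1],e[0]).round(3),np.ptp(la).round(1),np.ptp(lb).round(1)
p=cv2.imread("pics/w1.png");f=np.load("pics/w1.npz");c={k:f[k] for k in("K","R","t")};d=f["d"]
print("clips");
for b,z in(((105,15,160,125),47),((222,15,265,125),34),((272,15,315,125),34)):
    m=green(p)[b[1]:b[3],b[0]:b[2]];v,u=np.nonzero(m);u+=b[0];v+=b[1]
    D=d[v,u];r=dirs(c,np.c_[u,v]);Z=(cam(c)+r*D[:,None])[:,2]
    print(handle(p,c,b,z),"top z by depth",np.percentile(Z,[50,95]).round(1))
print("lip",plane(c,[[107,200],[339,200],[107,194],[339,194],[107,205],[339,205]],49).round(1))
print("cab edge depth pts",[(cam(c)+dirs(c,[u,v])[0]*d[v,u]).round(1) for u,v in((150,3),(320,3))])
s=state();print(s["t"],s["eef_pos"],s["tcp_rot"])
p,d=read_camera("wrist");c=get_calibration("wrist");cv2.imwrite("pics/w2.png",p);np.savez("pics/w2.npz",d=d,**c)
B=[b for b in blobs(green(p),150)]
for u,r,A,k in B: print(u.round(1),[np.round(v,1) for v in r],A,plane(c,u,14)[0].round(1),d[int(u[1]),int(u[0])],(cam(c)+dirs(c,u)[0]*d[int(u[1]),int(u[0])]).round(1))
E
```

```text
clips
(array([618.3, -52.7]), np.float64(0.114), np.float64(88.8), np.float64(29.9)) top z by depth [59.5 61.9]
(array([ 629.3, -165.4]), np.float64(0.109), np.float64(87.3), np.float64(26.7)) top z by depth [46.1 48.3]
(array([ 634.7, -221.8]), np.float64(0.108), np.float64(87.9), np.float64(26.0)) top z by depth [46.2 48.3]
lip [[ 477.1  -15.9   49. ]
 [ 500.5 -286.7   49. ]
 [ 484.4  -16.4   49. ]
 [ 507.6 -285.7   49. ]
 [ 471.   -15.5   49. ]
 [ 494.4 -287.6   49. ]]
cab edge depth pts [array([680.3, -76.3,  57.7]), array([ 710.2, -242.8,   10.9])]
2.7333 [456.34559539 267.17091673 187.21205666] [3.14135245e+00 2.73263097e-04 5.25098179e-01]
[553.3 228.6] [array([551., 228.]), array([28., 16.]), np.float64(90.0)] 248.0 [589.5 -83.9  14. ] 357.07217 [583.4 -46.2  49.8]
```

View pics/w2.png

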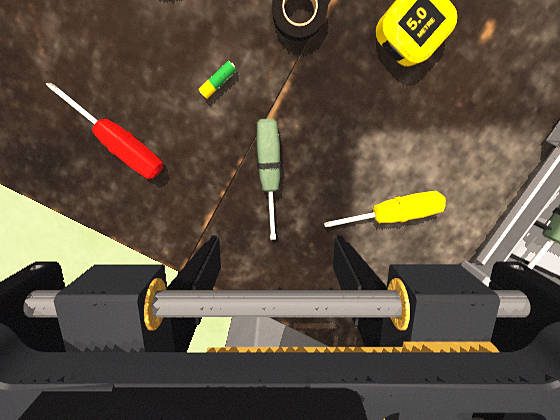

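The loose driver in this view has its butt at (267,119), handle front at (271,191) and tip at (273,238). The tape roll at (300,12) and tape measure at (417,30) are well clear. The mask missed it because it is paler here, so I'll loosen the mask.

```bash
python3 - <<'E'
from h import *
p=cv2.imread("pics/w2.png");f=np.load("pics/w2.npz");c={k:f[k] for k in("K","R","t")};d=f["d"]
h=cv2.cvtColor(p,cv2.COLOR_BGR2HSV);print(h[140,267],h[180,271],h[140,300])
b=(245,105,295,200);m=np.zeros(h.shape[:2],np.uint8)
m[b[1]:b[3],b[0]:b[2]]=cv2.inRange(h,(35,25,60),(95,255,220))[b[1]:b[3],b[0]:b[2]]
m=cv2.morphologyEx(m,cv2.MORPH_CLOSE,np.ones((9,9)));k=max(blobs(m,200),key=lambda x:x[2])
mm=np.zeros_like(m);cv2.drawContours(mm,[k[3]],-1,255,-1);v,u=np.nonzero(mm);print(k[1],k[2],u.min(),u.max(),v.min(),v.max())
X=plane(c,np.c_[u,v],14)[:,:2];mu=X.mean(0);e=np.linalg.eigh(np.cov((X-mu).T))[1][:,1];e*=np.sign(e[0]);n=np.array([-e[1],e[0]])
a=(X-mu)@e;q=(X-mu)@n;la=np.percentile(a,[.3,99.7]);lb=np.percentile(q,[.5,99.5])
ctr=mu+e*la.mean()+n*lb.mean();tip=plane(c,[273,238],3)[0,:2]
dr=ctr-tip
print("ctr",ctr,"yaw",np.arctan2(e[1],e[0]),"len",np.ptp(la),np.ptp(lb),"tip yaw",np.arctan2(dr[1],dr[0]),np.linalg.norm(dr),"(111.5)")
P=(cam(c)+dirs(c,np.c_[u,v])*d[v,u][:,None]);print("top z depth",np.percentile(P[:,2],[50,95]))
# two-view: collar band (dark) in wrist vs top
t=get_calibration("top");pt=cv2.imread("pics/top0.png");ht=cv2.cvtColor(pt,cv2.COLOR_BGR2HSV)
mt=np.zeros(ht.shape[:2],np.uint8);mt[232:275,200:240]=cv2.inRange(ht,(35,25,40),(95,255,220))[232:275,200:240]
mt=cv2.morphologyEx(mt,cv2.MORPH_CLOSE,np.ones((5,5)));kt=max(blobs(mt,50),key=lambda x:x[2])
print("two-view centre",two(c,k[0],t,kt[0]),kt[1])
E
```

```text
[ 38  61 209] [ 41  65 197] [  8 121  57]
((267.9999694824219, 154.0), (21.999996185302734, 71.99998474121094), -0.0) 1409.5 257 279 118 190
ctr [484.05816349 293.0466484 ] yaw 0.5673591979825474 len 87.48097735066199 26.90335215454784 tip yaw 0.5674726115321922 114.54166466946756 (111.5)
top z depth [25.3582882 27.7368249]
two-view centre (array([485.21114924, 294.17408493,   6.62694616]), np.float64(0.0585537915985113)) ((217.42306518554688, 253.3845977783203), (31.61791229248047, 9.707253456115723), 56.3099365234375)
```

Call:
servo_tool --moves '[0.04,0.035,-0.08,0.007,0.75,0.073,0.067,-0.17,0.013,0.7,0.073,0.067,-0.26,0.013,0.7,0.073,0.067,-0.35,0.013,0.7,0.073,0.067,-0.42,0.013,0.7,0.073,0.067,-0.455,0.013,0.7,0.073,0.067,-0.455,0.013,0.7]'

```text
t: 3.37
eef_pos: [484.2, 291.1, 2.6]
tcp_rot: [-3.141, 0.005, 0.562]
ft_force: [-0.0, -1.2, 0.5]
opening: 0.704
grip_force: 0.0
```

Call:
servo_tool --moves '[0,0,0,0,0.15,0,0,0,0,0.15,0,0,0,0,0.15,0,0,0,0,0.15,0,0,0,0,0.15,0,0,0,0,0.15]'

```text
t: 3.87
eef_pos: [485.3, 293.8, 6.2]
tcp_rot: [3.141, -0.001, 0.565]
ft_force: [0.0, -1.3, 0.5]
opening: 0.337
grip_force: 0.0
```

Call:
servo_tool --moves '[0,0,0,0,0.15,0,0,0,0,0.15,0,0,0,0,0.15,0,0,0,0,0.15]'

```text
t: 4.2
eef_pos: [485.0, 293.7, 5.5]
tcp_rot: [3.141, 0.0, 0.565]
ft_force: [-0.7, 0.2, 0.4]
opening: 0.154
grip_force: 0.0
```

Call:
servo_tool --moves '[0,0,0.05,0,0.15,0,0,0.1,0,0.15,0,0,0.2,0,0.15,0,0,0.3,0,0.15,0,0,0.3,0,0.15]'

```text
t: 4.62
eef_pos: [487.6, 295.0, 132.2]
tcp_rot: [3.14, -0.01, 0.565]
ft_force: [0.2, 0.3, 0.8]
opening: 0.152
grip_force: 0.0
```

```bash
python3 - <<'E'
from h import *
s=state();print(s["t"],s["eef_pos"],s["tcp_rot"],s["opening"],s["grip_force"])
p,d=read_camera("wrist");c=get_calibration("wrist");cv2.imwrite("pics/w3.png",p);np.savez("pics/w3.npz",d=d,**c)
E
```

```text
4.6167 [487.62592401 295.01672753 132.22564169] [ 3.14018591 -0.00976725  0.56525914] 0.15229137973335793 0.0
```

View pics/w3.png

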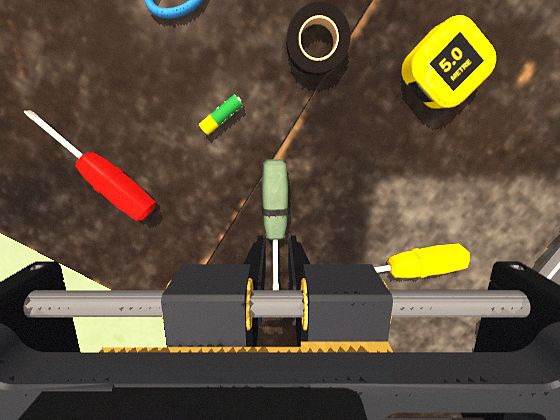

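The driver is still on the bench, with its handle at (268–282, 160–240) and lying ahead of the fingers. I'll re-measure it from this view to see where the error lies.

```bash
cat > loose.py <<'E'
from h import *
def loose(p,c,d,b,z=14):
    h=cv2.cvtColor(p,cv2.COLOR_BGR2HSV);m=np.zeros(h.shape[:2],np.uint8)
    m[b[1]:b[3],b[0]:b[2]]=cv2.inRange(h,(32,25,60),(95,255,220))[b[1]:b[3],b[0]:b[2]]
    m=cv2.morphologyEx(m,cv2.MORPH_CLOSE,np.ones((9,9)));k=max(blobs(m,200),key=lambda x:x[2])
    mm=np.zeros_like(m);cv2.drawContours(mm,[k[3]],-1,255,-1);v,u=np.nonzero(mm)
    X=plane(c,np.c_[u,v],z)[:,:2];mu=X.mean(0);e=np.linalg.eigh(np.cov((X-mu).T))[1][:,1];e*=np.sign(e[0]);n=np.array([-e[1],e[0]])
    a=(X-mu)@e;q=(X-mu)@n;la=np.percentile(a,[.3,99.7]);lb=np.percentile(q,[.5,99.5])
    P=(cam(c)+dirs(c,np.c_[u,v])*d[v,u][:,None])
    print("px",u.min(),u.max(),v.min(),v.max(),"ctr",mu+e*la.mean()+n*lb.mean(),"yaw",np.arctan2(e[1],e[0]),"len",np.ptp(la),np.ptp(lb),"depth pts",np.median(P,0),"z95",np.percentile(P[:,2],95))
    return k[0]
E
python3 - <<'E'
from loose import *
C=[];U=[]
for n,b in(("w2",(245,105,295,200)),("w3",(245,150,300,250))):
    f=np.load(f"pics/{n}.npz");c={k:f[k] for k in("K","R","t")};C.append(c)
    U.append(loose(cv2.imread(f"pics/{n}.png"),c,f["d"],b))
    print("cam",cam(c))
print(two(C[0],U[0],C[1],U[1]))
c=C[1];print("TCP px",proj(c,[487.6,295,132.2]))
p,d=read_camera("top");cv2.imwrite("pics/top1.png",p);t=get_calibration("top")
E
```

```text
px 257 279 118 191 ctr [483.97456821 293.01655065] yaw 0.5653010212140588 len 87.63741395005712 26.90551603626168 depth pts [487.67769902 294.74311952  25.34937826] z95 27.73494539014365
cam [526.27582289 306.60341715 384.13447349]
px 262 287 159 239 ctr [482.59229334 293.68779575] yaw 0.5753006455181597 len 89.45842634209058 27.157742551843725 depth pts [487.24766404 296.46527742  22.20871141] z95 24.58995608135198
cam [553.58002838 337.08591966 326.62581295]
(array([485.46233771, 294.81096023,  14.09497596]), np.float64(1.2699606302043116))
TCP px [276.18154136 237.2538752 ]
```

```bash
python3 - <<'E'
from h import *
p,d=read_camera("scene");t=cv2.imread("pics/top1.png")
for n,q in(("scene",p),("top",t)):
    c=get_calibration(n)
    for z in(132.2,14):
        u=proj(c,[487.6,295,z]);print(n,z,u.round())
A=cv2.resize(p[180:330,200:400],(800,600))[:, :];B=cv2.resize(t[190:310,150:310],(400,300),interpolation=cv2.INTER_CUBIC)
A=cv2.resize(A,(400,300));cv2.imwrite("pics/c1.png",np.hstack([A,B]))
E
```

```text
scene 132.2 [282. 228.]
scene 14 [282. 276.]
top 132.2 [211. 249.]
top 14 [217. 252.]
```

View pics/c1.png

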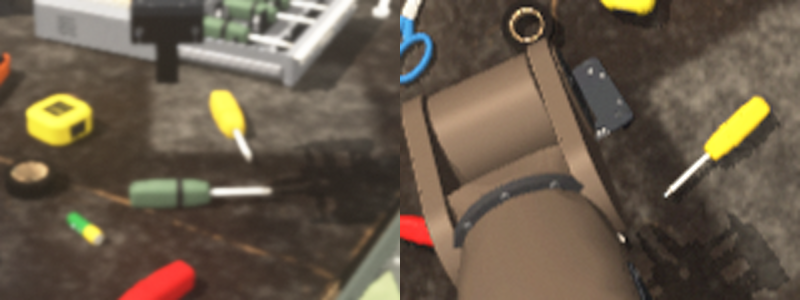

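The scene crop shows the gripper directly above the driver. The fingertips end at about row 221, but the TCP projects to row 228. The fingers seem to have closed above the handle, so I'll check the fingertip depth.

```bash
python3 - <<'E'
from h import *
f=np.load("pics/w3.npz");c={k:f[k] for k in("K","R","t")};d=f["d"]
R=cv2.Rodrigues(np.array([0,0,.565]))[0]
for v in(236,238,240,244,250,258):
    print(v,[(u,*(np.round(R.T@(cam(c)+dirs(c,[u,v])[0]*d[v,u]-[487.6,295,132.2])).astype(int))) for u in range(244,312,4) if 0<d[v,u]<290])
s=state();print(s["eef_pos"],s["joints"])
E
```

```text
236 [(260, np.int64(11), np.int64(10), np.int64(26)), (292, np.int64(11), np.int64(-10), np.int64(26))]
238 [(260, np.int64(11), np.int64(10), np.int64(29)), (264, np.int64(10), np.int64(7), np.int64(25)), (292, np.int64(11), np.int64(-9), np.int64(29))]
240 [(260, np.int64(11), np.int64(10), np.int64(32)), (264, np.int64(10), np.int64(7), np.int64(29)), (292, np.int64(12), np.int64(-9), np.int64(33)), (296, np.int64(11), np.int64(-12), np.int64(32))]
244 [(256, np.int64(11), np.int64(12), np.int64(38)), (260, np.int64(11), np.int64(9), np.int64(37)), (264, np.int64(9), np.int64(7), np.int64(33)), (292, np.int64(11), np.int64(-9), np.int64(37)), (296, np.int64(11), np.int64(-11), np.int64(38)), (300, np.int64(11), np.int64(-14), np.int64(37))]
250 [(252, np.int64(11), np.int64(13), np.int64(46)), (256, np.int64(11), np.int64(11), np.int64(45)), (260, np.int64(11), np.int64(9), np.int64(46)), (264, np.int64(8), np.int64(7), np.int64(39)), (288, np.int64(2), np.int64(-7), np.int64(25)), (292, np.int64(9), np.int64(-9), np.int64(42)), (296, np.int64(11), np.int64(-11), np.int64(47)), (300, np.int64(11), np.int64(-13), np.int64(46))]
258 [(248, np.int64(11), np.int64(14), np.int64(56)), (252, np.int64(11), np.int64(12), np.int64(56)), (256, np.int64(11), np.int64(10), np.int64(56)), (260, np.int64(9), np.int64(9), np.int64(52)), (264, np.int64(4), np.int64(7), np.int64(40)), (288, np.int64(-3), np.int64(-7), np.int64(27)), (292, np.int64(10), np.int64(-8), np.int64(54)), (296, np.int64(11), np.int64(-10), np.int64(55)), (300, np.int64(11), np.int64(-12), np.int64(56)), (304, np.int64(11), np.int64(-14), np.int64(56))]
[484.8155447  293.61562471 125.47361912] [ 4.28058066e-01  4.80270117e-01  1.77302002e+00 -1.10184633e-04
  8.88006148e-01  1.43380064e+00]
```

The arm was still settling in that frame, but both views agree: the real fingertips sit about 25 mm above the reported TCP, so the fingers closed above the handle. I'll measure this cleanly now that the arm is still.

```bash
cat > tips.py <<'E'
from h import *
def tips(tag):
    s=state();c=get_calibration("wrist");p,d=read_camera("wrist");cv2.imwrite(f"pics/{tag}.png",p);np.savez(f"pics/{tag}.npz",d=d,**c)
    print("eef",s["eef_pos"].round(1),"rot",s["tcp_rot"].round(3),"cam-eef",(cam(c)-s["eef_pos"]).round(1),"open",s["opening"])
    R=cv2.Rodrigues(np.array([0,0,s["tcp_rot"][2]]))[0]
    v,u=np.mgrid[200:300,200:350];v=v.ravel();u=u.ravel();D=d[v,u]
    P=(cam(c)+dirs(c,np.c_[u,v])*D[:,None]-s["eef_pos"])@R
    k=(D>0)&(abs(P[:,0])<14)&(abs(P[:,1])<45)&(P[:,2]>-30)&(P[:,2]<60)
    P=P[k];print("finger pts in TCP axes: z pct",np.percentile(P[:,2],[0.5,2,5]).round(1));L=P[P[:,2]<np.percentile(P[:,2],5)]
    print("low pts x",np.percentile(L[:,0],[5,50,95]).round(1),"y",np.percentile(L[:,1],[5,50,95]).round(1))
    return p,c,d
E
python3 - <<'E'
from tips import *; from loose import loose
p,c,d=tips("w4");loose(p,c,d,(245,140,300,250))
for n in("w1","w2"):
    f=np.load(f"pics/{n}.npz");d=f["d"];c={k:f[k] for k in("K","R","t")}
    v,u=np.mgrid[215:265,180:370];v=v.ravel();u=u.ravel();D=d[v,u];P=cam(c)+dirs(c,np.c_[u,v])*D[:,None]
    P=P[(D>0)&(P[:,2]>150)];print(n,"lowest finger z",np.percentile(P[:,2],[0,1,5]).round(1),"(eef z 187.3)")
E
```

```text
eef [484.8 293.6 125.5] rot [ 3.141 -0.     0.565] cam-eef [ 68.2  43.1 197. ] open 0.15154776896223365
finger pts in TCP axes: z pct [26.6 27.4 28.8]
low pts x [ 1.7 10.9 12.6] y [-11.    6.8  10.4]
px 262 288 156 237 ctr [483.86795432 294.10652162] yaw 0.5758048632316407 len 89.96897821058124 27.667132367071474 depth pts [489.12271188 297.28461357  25.28557581] z95 27.68703852758285
w1 lowest finger z [213.6 214.4 216.2] (eef z 187.3)
w2 lowest finger z [213.  213.9 216.2] (eef z 187.3)
```

The fingertips are consistently 26 mm above the reported TCP, which matches the miss. I'll use that offset and go down gently, checking the force.

Call:
servo_tool --moves '[0,0,-0.02,0,0.6,0,0,-0.04,0,0.6,0,0,-0.06,0,0.6,0,0,-0.08,0,0.6,0,0,-0.1,0,0.6,0,0,-0.12,0,0.6,0,0,-0.15,0,0.6,0,0,-0.2,0,0.6,0,0,-0.25,0,0.6,0,0,-0.3,0,0.6,0,0,-0.32,0,0.6,0,0,-0.32,0,0.6]'

```text
t: 5.82
eef_pos: [484.1, 293.2, -4.4]
tcp_rot: [-3.141, 0.003, 0.565]
ft_force: [-0.2, -0.5, 0.1]
opening: 0.595
grip_force: 0.0
```

Call:
servo_tool --moves '[0,0,-0.015,0,0.6,0,0,-0.03,0,0.6,0,0,-0.04,0,0.6,0,0,-0.04,0,0.6]'

```text
t: 6.15
eef_pos: [485.0, 293.6, -18.7]
tcp_rot: [3.142, 0.0, 0.565]
ft_force: [-0.5, -0.9, -0.2]
opening: 0.599
grip_force: 0.0
```

Call:
servo_tool --moves '[0,0,0,0,0.1,0,0,0,0,0.1,0,0,0,0,0.1,0,0,0,0,0.1,0,0,0,0,0.1,0,0,0,0,0.1,0,0,0,0,0.1,0,0,0,0,0.1]'

```text
t: 6.82
eef_pos: [485.1, 293.8, -18.3]
tcp_rot: [3.141, -0.0, 0.565]
ft_force: [-0.8, 0.3, 2.8]
opening: 0.276
grip_force: 29.9
```

Gripped: 30 N at an opening of 26 mm. Now I'll lift it and carry it over to clip 2.

Call:
servo_tool --moves '[0,0,0.05,0,0.1,0,0,0.14,0,0.1,0,-0.02,0.24,0,0.1,0.02,-0.08,0.3,-0.02,0.1,0.05,-0.16,0.3,-0.05,0.1,0.08,-0.25,0.3,-0.08,0.1,0.11,-0.34,0.3,-0.11,0.1,0.14,-0.43,0.3,-0.14,0.1,0.17,-0.52,0.3,-0.15,0.1,0.2,-0.61,0.3,-0.15,0.1,0.23,-0.7,0.3,-0.15,0.1,0.26,-0.78,0.3,-0.15,0.1]'

```text
t: 7.82
eef_pos: [589.1, -20.7, 101.3]
tcp_rot: [3.141, 0.001, 0.093]
ft_force: [0.9, 1.1, -0.7]
opening: 0.278
grip_force: 29.9
```

Call:
servo_tool --moves '[0.03,-0.07,0,0,0.1,0.06,-0.14,0,0,0.1,0.08,-0.19,0,0,0.1,0.089,-0.228,0,0,0.1,0.089,-0.228,0,0,0.1,0.089,-0.228,0,0,0.1,0.089,-0.228,0,0,0.1]'

```text
t: 8.4
eef_pos: [624.1, -108.6, 101.3]
tcp_rot: [-3.141, 0.001, 0.094]
ft_force: [0.1, 0.6, -1.3]
opening: 0.279
grip_force: 29.9
```

```bash
python3 - <<'E'
from h import *
s=state();print(s["t"],s["eef_pos"],s["tcp_rot"],s["ft_force"],s["opening"],s["grip_force"])
c=get_calibration("wrist");p,d=read_camera("wrist");cv2.imwrite("pics/w5.png",p);np.savez("pics/w5.npz",d=d,**c)
for x in([624,-109.5,34],[618.3,-52.7,47],[629.3,-165.4,34]): print(proj(c,x).round(1))
E
```

```text
8.4 [ 624.06053453 -108.63859388  101.34093346] [-3.14120061e+00  8.84676163e-04  9.42202653e-02] [ 0.14016249  0.63124626 -1.29741913] 0.2790890302397323 29.939233181794407
[277.4 209.8]
[213.3 214.5]
[337.6 209.7]
```

View pics/w5.png

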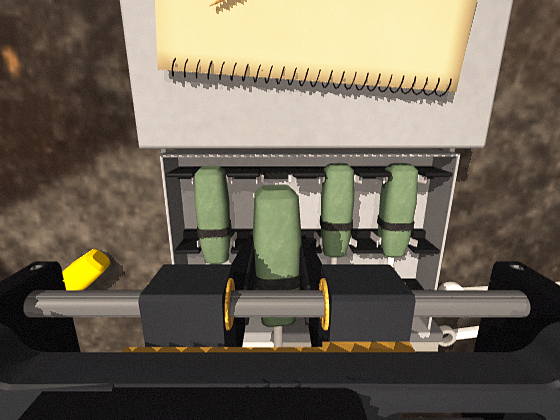

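The view shows the driver held with its handle over the empty clip 2 gap. Clips 1, 3 and 4 are at (212,215), (337,210) and (399,210). I'll re-measure those handles here, along with the held handle's yaw.

```bash
python3 - <<'E'
from h import *
p=cv2.imread("pics/w5.png");f=np.load("pics/w5.npz");c={k:f[k] for k in("K","R","t")};d=f["d"]
h=cv2.cvtColor(p,cv2.COLOR_BGR2HSV);G=cv2.inRange(h,(32,40,40),(90,255,230))
for n,b,z in(("c1",(190,155,235,268),47),("c3",(317,155,357,262),34),("c4",(378,155,420,262),34),("held",(245,175,308,330),133.6)):
    m=np.zeros_like(G);m[b[1]:b[3],b[0]:b[2]]=G[b[1]:b[3],b[0]:b[2]]
    m=cv2.morphologyEx(cv2.morphologyEx(m,cv2.MORPH_OPEN,np.ones((3,3))),cv2.MORPH_CLOSE,np.ones((13,13)))
    k=max(blobs(m,200),key=lambda x:x[2])[3];mm=np.zeros_like(m);cv2.drawContours(mm,[k],-1,255,-1);v,u=np.nonzero(mm)
    X=plane(c,np.c_[u,v],z)[:,:2];e=np.array([np.cos(.092),np.sin(.092)]);nn=np.array([-e[1],e[0]])
    a=X@e;q=X@nn;la=np.percentile(a,[.3,99.7])
    lines=[np.percentile(q[abs(a-t)<4],[1,99]).mean() if (abs(a-t)<4).any() else np.nan for t in np.linspace(la[0]+8,la[1]-8,5)]
    sl=np.polyfit(np.linspace(la[0]+8,la[1]-8,5),lines,1)[0] if not np.isnan(lines).any() else 0
    ctr=e*la.mean()+nn*np.percentile(q,[.5,99.5]).mean()
    print(n,u.min(),u.max(),v.min(),v.max(),"ctr",ctr.round(1),"len",np.ptp(la).round(1),"wid",np.ptp(np.percentile(q,[.5,99.5])).round(1),"yaw",round(.092+np.arctan(sl),3),"unit y",np.round(np.percentile(q,[.5,99.5]).mean(),1),np.round(lines,1))
E
```

```text
c1 194 229 166 264 ctr [616.  -51.7] len 91.0 wid 27.9 yaw 0.108 unit y -108.0 [-108.6 -109.  -107.9 -107.8 -107.7]
c3 321 353 164 256 ctr [ 626.4 -164.6] len 89.1 wid 29.1 yaw 0.105 unit y -221.4 [-222.2 -221.8 -221.6 -221.1 -221.4]
c4 378 417 164 256 ctr [ 631.7 -220.4] len 89.1 wid 32.6 yaw 0.103 unit y -277.5 [-279.  -277.5 -277.6 -277.2 -278.1]
held 253 300 185 279 ctr [ 639.2 -107.2] len 59.9 wid 27.4 yaw 0.107 unit y -165.5 [-165.6 -165.7 -165.4 -165.4 -164.9]
```

Held driver versus clip 2: the lateral error is about 0.3 mm and the yaw matches, but it sits about 2 mm too far back. I'll correct that and lower it.

Call:
servo_tool --moves '[-0.005,0.001,-0.05,0,0.1,-0.005,0.001,-0.1,0,0.1,-0.005,0.001,-0.15,0,0.1,-0.005,0.001,-0.18,0,0.1,-0.005,0.001,-0.195,0,0.1,-0.005,0.001,-0.195,0,0.1,-0.005,0.001,-0.195,0,0.1]'

```text
t: 9.03
eef_pos: [622.9, -108.8, 24.1]
tcp_rot: [3.141, -0.0, 0.094]
ft_force: [0.3, 0.7, -1.7]
opening: 0.276
grip_force: 29.9
```

Call:
servo_tool --moves '[0,0,-0.01,0,0.1,0,0,-0.02,0,0.1,0,0,-0.025,0,0.1,0,0,-0.025,0,0.1]'

```text
t: 9.37
eef_pos: [622.7, -109.1, 13.6]
tcp_rot: [3.142, -0.0, 0.094]
ft_force: [-0.4, -0.2, -0.2]
opening: 0.272
grip_force: 30.0
```

Call:
servo_tool --moves '[0,0,-0.005,0,0.1,0,0,-0.01,0,0.1,0,0,-0.015,0,0.1,0,0,-0.015,0,0.1]'

```text
t: 9.7
eef_pos: [623.0, -109.1, 7.7]
tcp_rot: [3.141, -0.001, 0.094]
ft_force: [1.8, 1.6, -0.5]
opening: 0.276
grip_force: 29.9
```

Call:
servo_tool --moves '[0,0,-0.005,0,0.1,0,0,-0.01,0,0.1,0,0,-0.015,0,0.1,0,0,-0.015,0,0.1]'

```text
t: 10.03
eef_pos: [623.1, -109.1, 2.2]
tcp_rot: [3.141, -0.001, 0.094]
ft_force: [-0.9, 2.6, 8.5]
opening: 0.275
grip_force: 30.0
```

Call:
servo_tool --moves '[0,0,-0.005,0,0.1,0,0,-0.008,0,0.1,0,0,-0.008,0,0.1]'

```text
t: 10.28
eef_pos: [624.2, -108.6, 1.0]
tcp_rot: [3.141, -0.004, 0.094]
ft_force: [-2.3, 7.9, 24.8]
opening: 0.273
grip_force: 30.0
```

It has seated on a firm stop: 25 N and no further travel. I'll release with a narrow opening, lift, shut the fingers, and check it by pressing from above.

Call:
servo_tool --moves '[0,0,0.005,0,0.42,0,0,0.005,0,0.42,0,0,0.005,0,0.42,0,0,0.03,0,0.42,0,0,0.07,0,0.42,0,0,0.12,0,0.42,0,0,0.17,0,0.3,0,0,0.17,0,0,0,0,0.17,0,0,0,0,0.17,0,0,0,0,0.17,0,0,0,0,0.17,0,0]'

```text
t: 11.28
eef_pos: [622.1, -109.1, 65.3]
tcp_rot: [-3.141, 0.002, 0.094]
ft_force: [0.2, 0.1, -0.6]
opening: 0.056
grip_force: 0.0
```

```bash
python3 - <<'E'
from tips import *
p,c,d=tips("w6");G=cv2.inRange(cv2.cvtColor(p,cv2.COLOR_BGR2HSV),(32,40,40),(90,255,230))
v,u=np.nonzero((G>0)&(d>0));P=cam(c)+dirs(c,np.c_[u,v])*d[v,u][:,None]
n=np.array([-np.sin(.094),np.cos(.094)]);q=P[:,:2]@n
for i,y in enumerate((-109,-165,-221,-277)):
    k=(abs(q-y)<16)&(P[:,2]<75)&(P[:,2]>20);print("clip",i+1,k.sum(),np.percentile(P[k,2],[50,90,97]).round(1),"x",np.percentile(P[k]@[.9956,.0939,0],[1,99]).round(1),"y",np.median(q[k]).round(1))
E
```

```text
eef [ 622.1 -109.1   65.3] rot [-3.141e+00  2.000e-03  9.400e-02] cam-eef [ 80.7   7.7 196.8] open 0.056280478058352484
finger pts in TCP axes: z pct [-29.3 -25.4 -23.2]
low pts x [-10.4  -1.   12.5] y [-42.4 -41.3  43.2]
clip 1 3162 [59.8 61.4 61.9] x [584.5 654.5] y -112.6
clip 2 2478 [46.2 47.6 48.1] x [571.9 654.8] y -166.6
clip 3 3073 [46.1 47.6 48.1] x [578.4 655. ] y -219.9
clip 4 3584 [45.8 47.6 48.1] x [570.2 655. ] y -273.8
```

The depth shows clip 2's driver home at 48 mm with its butt level with the others, and clip 1 standing at 62 mm. I'll confirm by feel, touching clips 3 and 4 lightly with shut fingers and then clip 1.

Call:
servo_tool --moves '[0.007,-0.07,0,0,0,0.013,-0.14,0,0,0,0.013,-0.14,-0.05,0,0,0.013,-0.14,-0.09,0,0,0.013,-0.14,-0.1,0,0,0.013,-0.14,-0.105,0,0,0.013,-0.14,-0.111,0,0,0.013,-0.14,-0.111,0,0]'

```text
t: 12.0
eef_pos: [628.1, -164.9, 22.2]
tcp_rot: [3.141, -0.0, 0.094]
ft_force: [0.3, -0.5, -1.1]
opening: 0.006
grip_force: 0.0
```

Call:
servo_tool --moves '[0,0,0.05,0,0,0.007,-0.07,0.06,0,0,0.013,-0.14,0.06,0,0,0.013,-0.14,0.02,0,0,0.013,-0.14,0.01,0,0,0.013,-0.14,0.005,0,0,0.013,-0.14,0,0,0,0.013,-0.14,0,0,0]'

```text
t: 12.67
eef_pos: [633.1, -220.3, 22.1]
tcp_rot: [-3.142, 0.0, 0.095]
ft_force: [0.3, -1.2, 0.0]
opening: 0.006
grip_force: 0.0
```

Clips 3 and 4 give no contact down to 48 mm, so both are home. Next is clip 1.

Call:
servo_tool --moves '[0,0,0.06,0,0,0,0,0.12,0,0,-0.007,0.08,0.12,0,0,-0.015,0.16,0.12,0,0,-0.023,0.24,0.12,0,0,-0.03,0.32,0.12,0,0,-0.04,0.4,0.12,0,0,-0.04,0.418,0.09,0,0,-0.04,0.418,0.06,0,0,-0.04,0.418,0.045,0,0,-0.04,0.418,0.035,0,0,-0.04,0.418,0.03,0,0]'

```text
t: 13.67
eef_pos: [617.1, -54.9, 33.4]
tcp_rot: [3.141, 0.0, 0.093]
ft_force: [-0.4, -1.1, 5.2]
opening: 0.005
grip_force: 2.7
```

Call:
servo_tool --moves '[0,0,-0.005,0,0,0,0,-0.01,0,0,0,0,-0.01,0,0]'

```text
t: 13.92
eef_pos: [617.4, -55.1, 30.1]
tcp_rot: [3.141, -0.001, 0.092]
ft_force: [-0.1, -0.7, -0.1]
opening: 0.008
grip_force: 0.3
```

Contact at 60 mm confirms clip 1 is the proud one, and it is starting to go in. I'll keep pressing.

Call:
servo_tool --moves '[0,0.004,-0.005,0,0,0,0.004,-0.01,0,0,0,0.004,-0.015,0,0,0,0.004,-0.02,0,0,0,0.004,-0.02,0,0]'

```text
t: 14.33
eef_pos: [617.5, -52.2, 22.0]
tcp_rot: [3.141, -0.001, 0.094]
ft_force: [1.0, 0.5, -0.0]
opening: 0.005
grip_force: 0.1
```

Call:
servo_tool --moves '[0,0,-0.004,0,0,0,0,-0.008,0,0,0,0,-0.008,0,0]'

```text
t: 14.58
eef_pos: [617.9, -52.0, 20.1]
tcp_rot: [3.141, -0.002, 0.094]
ft_force: [-2.2, 4.8, 14.5]
opening: 0.003
grip_force: 7.4
```

Call:
servo_tool --moves '[0,0,-0.003,0,0,0,0,-0.003,0,0]'

```text
t: 14.75
eef_pos: [618.4, -51.9, 19.8]
tcp_rot: [3.141, -0.004, 0.094]
ft_force: [-1.1, 5.9, 22.7]
opening: 0.006
grip_force: 11.4
```

Call:
servo_tool --moves '[0,0,0.07,0,0,0,0,0.15,0,0,-0.08,-0.05,0.2,0,0,-0.16,-0.1,0.2,0,0,-0.24,-0.15,0.2,0,0,-0.32,-0.2,0.2,0,0,-0.4,-0.24,0.2,0,0,-0.435,-0.257,0.2,0,0,-0.435,-0.257,0.2,0,0,-0.435,-0.257,0.2,0,0]'

```text
t: 15.58
eef_pos: [443.0, -155.5, 97.7]
tcp_rot: [3.141, -0.0, 0.092]
ft_force: [0.8, 0.2, 0.1]
opening: 0.003
grip_force: 0.0
```

```bash
python3 - <<'E'
from h import *
s=state();print(s["t"],s["eef_pos"],s["tcp_rot"],s["ft_force"],s["opening"])
c=get_calibration("wrist");p,d=read_camera("wrist");cv2.imwrite("pics/w7.png",p)
V,U=np.mgrid[0:420,0:560];ok=d.ravel()>0;P=cam(c)+dirs(c,np.c_[U.ravel(),V.ravel()])*d.ravel()[:,None]
G=cv2.inRange(cv2.cvtColor(p,cv2.COLOR_BGR2HSV),(32,40,40),(90,255,230)).ravel()>0
e=np.array([.9956,.0939]);n=np.array([-.0939,.9956]);a=P[:,:2]@e;q=P[:,:2]@n
for i,y in enumerate((-109,-165,-221,-277)):
    k=ok&G&(abs(q-y)<16)&(P[:,2]<75)&(P[:,2]>20);print("clip",i+1,k.sum(),np.percentile(P[k,2],[50,90,97]).round(1))
k=ok&(abs(q+195)<100)&(a>440)&(a<520)&(P[:,2]>30)&(P[:,2]<70)
for lo in range(-290,-90,40):
    j=k&(abs(q-lo-20)<20);print("lip q",lo+20,j.sum(),"a",np.percentile(a[j],[1,5,50]).round(1),"z",np.percentile(P[j,2],[5,50,95]).round(1))
L=k&(P[:,2]>48);j=ok&(a>440)&(a<520)&(P[:,2]>48)&(P[:,2]<62)&(q>-360)&(q<-30);print("lip y span",np.percentile(q[j],[.5,99.5]))
print("tool a,q",s["eef_pos"][:2]@e,s["eef_pos"][:2]@n)
E
```

```text
15.5833 [ 443.02664769 -155.50600934   97.68955342] [ 3.14149004e+00 -2.17177617e-04  9.21345676e-02] [0.76749324 0.2466259  0.11289035] 0.0028661043972600833
clip 1 1318 [44.3 46.7 47.4]
clip 2 1267 [44.4 46.7 47.3]
clip 3 1261 [44.2 46.6 47.1]
clip 4 1319 [44.1 46.6 47.3]
lip q -270 1770 a [470.9 472.4 485.3] z [33.9 55.  56.5]
lip q -230 1738 a [470.8 471.8 484.6] z [34.6 54.9 56.5]
lip q -190 1587 a [471.  471.9 483.2] z [44.1 55.  56.3]
lip q -150 1699 a [471.1 472.  484.8] z [35.6 54.9 56.4]
lip q -110 1564 a [471.2 472.2 485.3] z [34.9 54.8 56.4]
lip y span [-327.35533795  -61.70765056]
tool a,q 426.4753161649167 -196.4219851165772
```

View pics/w7.png

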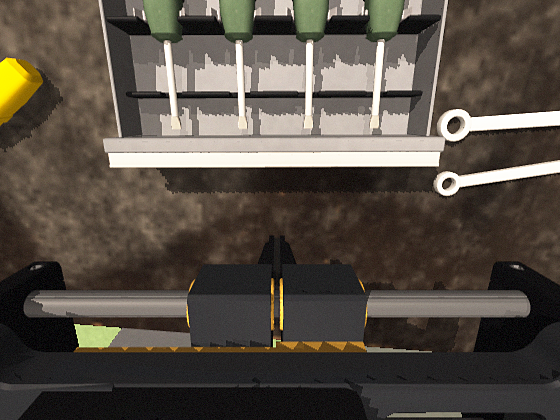

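All four handles now read 47 mm and are flush. The lip's front edge is straight at 471 mm along the unit's x, with its centre about 2 mm left of the tool. I'll lower the fingers and push gently.

Call:
servo_tool --moves '[0,0.004,-0.07,0,0,0,0.004,-0.14,0,0,0,0.004,-0.2,0,0,0.02,0.006,-0.212,0,0,0.04,0.008,-0.212,0,0,0.06,0.01,-0.212,0,0,0.075,0.011,-0.212,0,0,0.09,0.012,-0.212,0,0,0.105,0.014,-0.212,0,0,0.12,0.015,-0.212,0,0]'

```text
t: 16.47
eef_pos: [491.7, -149.0, 13.5]
tcp_rot: [3.141, -0.001, 0.094]
ft_force: [-4.2, 0.4, 2.1]
opening: 0.008
grip_force: 1.5
```

Call:
servo_tool --moves '[0.02,0.002,0,0,0,0.04,0.004,0,0,0,0.06,0.006,0,0,0,0.08,0.008,0,0,0]'

```text
t: 16.8
eef_pos: [523.9, -145.9, 12.8]
tcp_rot: [3.141, -0.0, 0.094]
ft_force: [-3.7, -0.4, 2.9]
opening: 0.004
grip_force: 1.6
```

Call:
servo_tool --moves '[0.025,0.002,0,0,0,0.05,0.005,0,0,0,0.075,0.007,0,0,0,0.1,0.009,0,0,0,0.125,0.012,0,0,0,0.15,0.014,0,0,0,0.175,0.016,0,0,0,0.2,0.019,0,0,0,0.225,0.021,0,0,0,0.24,0.023,0,0,0]'

```text
t: 17.63
eef_pos: [620.7, -136.7, 12.7]
tcp_rot: [3.141, -0.001, 0.094]
ft_force: [-1.5, -1.9, 1.3]
opening: 0.002
grip_force: 1.1
```

Call:
servo_tool --moves '[0.015,0.001,0,0,0,0.03,0.003,0,0,0,0.045,0.004,0,0,0,0.06,0.006,0,0,0,0.065,0.006,0,0,0,0.07,0.007,0,0,0,0.07,0.007,0,0,0]'

```text
t: 18.22
eef_pos: [647.6, -133.9, 12.8]
tcp_rot: [3.141, -0.001, 0.094]
ft_force: [0.8, -0.8, 0.1]
opening: 0.003
grip_force: 0.0
```

Call:
servo_tool --moves '[0.004,0,0,0,0,0.008,0.001,0,0,0,0.012,0.001,0,0,0,0.012,0.001,0,0,0]'

```text
t: 18.55
eef_pos: [649.6, -133.6, 12.8]
tcp_rot: [-3.141, 0.005, 0.094]
ft_force: [-13.3, -3.4, 7.6]
opening: 0.005
grip_force: 6.8
```

Call:
servo_tool --moves '[0.004,0,0,0,0,0.004,0,0,0,0]'

```text
t: 18.72
eef_pos: [649.5, -133.6, 12.8]
tcp_rot: [-3.14, 0.009, 0.094]
ft_force: [-21.3, -3.8, 12.9]
opening: 0.007
grip_force: 10.9
```

Call:
servo_tool --moves '[-0.05,-0.005,0,0,0,-0.12,-0.012,0,0,0,-0.2,-0.02,0.08,0,0,-0.28,-0.03,0.17,0,0,-0.36,-0.04,0.25,0,0,-0.36,-0.04,0.25,0,0,-0.36,-0.04,0.25,0,0]'

```text
t: 19.3
eef_pos: [509.0, -150.1, 115.8]
tcp_rot: [3.139, -0.004, 0.093]
ft_force: [1.0, 0.2, -0.3]
opening: 0.006
grip_force: 0.0
```

```bash
python3 - <<'E'
from h import *
s=state();print(s["t"],s["eef_pos"],s["ft_force"])
c=get_calibration("wrist");p,d=read_camera("wrist");cv2.imwrite("pics/w8.png",p)
V,U=np.mgrid[0:420,0:560];ok=d.ravel()>0;P=cam(c)+dirs(c,np.c_[U.ravel(),V.ravel()])*d.ravel()[:,None]
e=np.array([.9956,.0939]);n=np.array([-.0939,.9956]);a=P[:,:2]@e;q=P[:,:2]@n
for y in(-280,-240,-150,-110):
    j=ok&(abs(q-y)<15)&(P[:,2]>44)&(a<720)&(a>600)&(P[:,2]<75);lip=j&(P[:,2]<58);cab=j&(P[:,2]>61)
    print(y,"lip a",np.percentile(a[lip],[1,5,50,95]).round(1),"cab a",np.percentile(a[cab],[1,5]).round(1))
E
```

```text
19.3 [ 509.01899302 -150.13309502  115.77073691] [ 0.97837198  0.16939127 -0.25208652]Traceback (most recent call last):
  File "<stdin>", line 8, in <module>
    return _quantile_unchecked(
        a, q, axis, out, overwrite_input, method, keepdims, weights)
    return _ureduce(a,
                    func=_quantile_ureduce_func,
    ...<5 lines>...
                    overwrite_input=overwrite_input,
                    method=method)
    r = func(a, **kwargs)
    result = _quantile(arr,
                       quantiles=q,
    ...<2 lines>...
                       out=out,
                       weights=wgt)
    slices_having_nans = np.isnan(arr[-1, ...])
                                  ~~~^^^^^^^^^
IndexError: index -1 is out of bounds for axis 0 with size 0
```

View pics/w8.png

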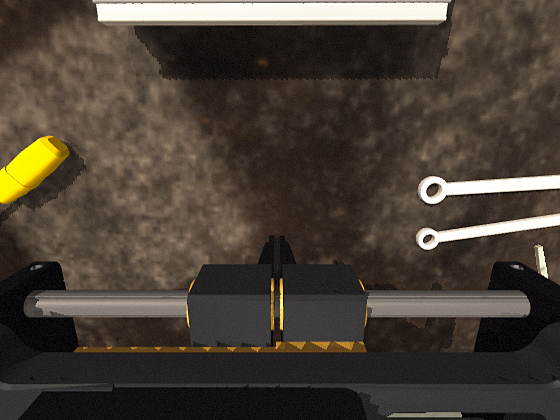

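The lip's front edge is at the top of this view, straight across at row 14. It did not move under 21 N. I'll compare its position with the expected 471+178.

```bash
python3 - <<'E'
from h import *
s=state();print(s["t"],s["eef_pos"],s["ft_force"])
e=np.array([.9956,.0939]);n=np.array([-.0939,.9956])
for cn in("wrist","top"):
    c=get_calibration(cn);p,d=read_camera(cn)
    V,U=np.mgrid[0:420,0:560];ok=d.ravel()>0;P=cam(c)+dirs(c,np.c_[U.ravel(),V.ravel()])*d.ravel()[:,None]
    a=P[:,:2]@e;q=P[:,:2]@n
    for y in(-280,-230,-160,-110):
        j=ok&(abs(q-y)<20)&(P[:,2]>45)&(P[:,2]<58)&(a<690)&(a>560);k=ok&(abs(q-y)<20)&(P[:,2]>60)&(a>560)&(a<800)&(P[:,2]<80)
        print(cn,y,j.sum(),"lip a",np.percentile(a[j],[1,5,50]).round(1) if j.any() else "","cab a",np.percentile(a[k],[1,5]).round(1) if k.any() else "")
E
```

```text
19.35 [ 509.87217132 -150.02389614  114.26222014] [1.4545275  0.31511453 0.35806562]
wrist -280 1295 lip a [646.6 646.8 652.6] cab a 
wrist -230 1310 lip a [646.6 646.8 652.6] cab a 
wrist -160 1314 lip a [646.5 646.8 652.7] cab a 
wrist -110 1324 lip a [646.5 646.7 652.7] cab a 
top -280 87 lip a [647.4 647.7 658.1] cab a [668.4 675.2]
top -230 90 lip a [647.3 647.9 657.3] cab a [657.6 673.6]
top -160 91 lip a [647.4 647.9 658.3] cab a [661.3 674.5]
top -110 100 lip a [647.3 647.5 658.2] cab a [662.7 675.1]
```

```bash
python3 - <<'E'
from h import *
e=np.array([.9956,.0939]);n=np.array([-.0939,.9956]);c=get_calibration("top");_,d1=read_camera("top")
V,U=np.mgrid[0:420,0:560]
for d,lo,hi in((np.load("pics/top0.npy"),440,500),(d1,610,670)):
    P=cam(c)+dirs(c,np.c_[U.ravel(),V.ravel()])*d.ravel()[:,None];a=P[:,:2]@e;q=P[:,:2]@n
    r=[]
    for y in range(-300,-90,10):
        j=(d.ravel()>0)&(abs(q-y)<5)&(P[:,2]>45)&(P[:,2]<58)&(a<hi)&(a>lo);r.append(a[j].min())
    print(np.round(r,1),np.median(r),np.mean(r))
E
```

```text
[471.4 469.7 470.7 469.8 469.6 471.  469.7 470.6 471.1 469.7 470.4 469.7
 470.1 471.1 469.7 470.7 469.7 470.1 469.5 469.4 470.2] 470.06678026320674 470.1945025128379
[648.  647.3 647.4 648.  647.9 648.  647.6 647.1 647.8 646.9 647.5 647.5
 647.5 647.6 647.5 646.5 647.2 647.1 647.  647.3 646.8] 647.4574364908038 647.4085966254686
```

Travel from the same camera is 177.3 mm against a nominal 178, with a hard stop felt, so the drawer is shut. The arm is clear, so I'm handing in.

```bash
python3 -c "
from cell import *
print(job_done())"
```

```text
the job is handed in; nothing more can be done
None
```

The loose driver is home in clip 2, the proud driver (clip 1, confirmed by touch) is pressed flush, and the drawer is shut against its stop (177 mm measured of 178 mm); I handed the job in at about 19 s of the 69 s allowed.

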